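# Turn out two chocolate bars by rapping the mould on the board

## Robot

A 6-joint arm with a two-finger parallel gripper is mounted at the origin on a cart in front of the work surface, level with it; the furniture and walls round the work are solid. World frame = base frame: x ahead of the robot, y to its left, z up, the work surface at z = 0. Lengths are in m, angles in rad, forces in N, time in s.
With the tool pointing down it reaches from about 0.225 to 0.875 m from the base axis. Payload 3.4 kg.
Tool frame: the origin (TCP) lies midway between the tips of the shut fingers; the grasp point (between the pads) lies 19 mm behind it (pinch_z is the distance from the TCP to the grasp point, in m); z points along the fingers, y is the line along which they close (so a half turn about z gives the same grasp; the last joint's range is limited). The gripper opens to 85 mm and grips with 20 to 120 N. Pads are 22 mm wide; open, the fingers measure 114 mm over their backs; the gripper's body (76 mm by 85 mm) begins 54 mm behind the grasp point. The pads swing forward as they close: fully open they stand 13 mm farther back than shut.
Start: joints at [1.219, 0.276, 1.505, -0, 1.361, -0.121], TCP at [0.132, 0.56, 0.231] pointing down, gripper open.
Joint ranges: [-2.89, 2.89], [-0.75, 2.08], [0.22, 2.7], [-1.18, 4.32], [0.11, 2.71], [-2.7, 2.7]. Speed limits (rad/s): [2.57, 2.57, 3.14, 3.14, 3.14, 3.14].

## Interface

Orientations are given as a unit quaternion [w, x, y, z].
In Python, from rig import get_state, get_image, sign_off, pinch_z gives the robot as it stands.
- The arm moves only by the tool send_rows, never from a script. Its argument "steps" is one flat list of numbers, 5 for each row, row after row: the gripper's target within -1 to 1 (fully open at 1, half-way at 0, shut at -1), then the shift along the tool's x, y, z in cm, then the turn about the tool's z in degrees. In form: [gripper, x, y, z, roll, gripper, x, y, z, roll, ...]. A call has 1 to 12 rows; each row shifts and turns the commanded pose from where the row before left it, along the tool's axes as they then stand; what a row does not reach is not made up. A row lasts 1/10 s, in which the tool goes at most 50 mm and 8.59 degrees, less where a joint would pass 70% of its speed; a pose out of reach is approached as far as the arm can. A call is refused whole if a number of a shift passes 5 or a number of a turn 8.59, either way. A call with a gripper value outside its range is refused whole. The fingers move at their own pace and stop on an object; "newtons" is the grip in N (left out, the last holds). Time passes only in rows, so rows that do not move let the fingers close. It gives the time, the measured TCP pose, the force, the opening and the grip force at its end, in the units of the state.
- get_state(): the state, without advancing time (a new reading comes with each control period).
- get_image(name): name is "scene" or "top" or "wrist"; returns a dict with "color" (480x640x3 uint8, red, green, blue), "mtx" (3x3 intrinsics, pixels), "T" (4x4, takes a point from camera to world coordinates); the wrist camera has in their place "mount" (4x4, takes a point from camera to tool coordinates, whose origin is the TCP and whose axes are the flange's). Camera axes: x right, y down, z forward; pixel columns grow to the right and rows downward; lengths in m; the calibration is good to about 2 mm. A picture is of the moment at which its call begins: read the wrist's pose just before it. There is no depth.
- sign_off(): hands the job in; it is judged then, once.
The state is a dict: "clock": time; "qpos": joint angles; "qd": joint speeds; "effort": joint torques, N m; "position": TCP position; "ee_rot": TCP orientation; "contact_force": force on the tool from outside, world axes, zero at the start; "moment": the same for the moment, N m; "width": finger opening in m; "gripper_force": force on a finger pad.
Only numpy, scipy, OpenCV 4.12 (cv2) and the standard library are available. Lean on these libraries where they do the work, as an engineer would, in place of code of your own. Each camera call takes 0.05 s, during which the arm holds its last target. There are 200 camera calls.

## Task

Turn the mould over above the chopping board and, with the mould upside down, rap it on the board until both chocolate bars drop out of it onto the board, flat. Keep the mould low as you rap, so that they fall a few centimetres at most. Then set the empty mould down flat on the bare worktop beside the board, either way up, without knocking over or pushing away the mug, the tub or the tin.

Things in the scene. Friction and masses are not known exactly. Their poses are not given: they have to be found in the camera images.
- mould: White plastic mould tray, a box 60 wide (x), 152 long (y; 168 over two thin end lips at the rim), 44 mm high (z), walls 4, floor 6 mm, open on +z; two bars side by side along y in it. A wire handle on its -x side carries a round wooden grip. Origin: centre of its underside; z points out of the open side. About 0.3 kg. Its body can be gripped across the 60 mm width from above, either way up.
- mould_grip (a point): Centre of the mould's wooden grip, a cylinder 16 mm thick, 72 mm long along the mould's y, at (-72, 0, 22) mm in the mould frame: 42 mm out from the side wall. It turns easily on its wire: held and lifted by the grip alone, the mould swings down to hang below it, its open side facing where its +x pointed; its far edge, dragged on the board, then tips it on over, upside down. Axes as the mould.
- mould_center (a point): Middle of the mould, 22 mm above its underside and 22 mm below its rim; axes as the mould. How the bars stick: stiff rubber lips lie over both ends of each bar, 18 mm inside the rim, so they stay put when the mould is merely turned over. A brisk rap of the rim (0.2 to 0.3 m/s) shifts them outward by a mm or more and they stay there; after about 5 mm in all they drop free.
- bar0: Dark chocolate bar 46 x 61 x 20 mm (x, y, z), 70 g, in the -y half of the mould, seated with its origin at (0, -37, 6) mm in the mould frame, axes as the mould. Origin: centre of the patterned face, which lies on the mould's floor; z points to the plain face. Turned out, it lies with z down, its origin 20 mm above the board.
- bar1: The same bar in the half of the mould at +y, seated with its origin at (0, 37, 6) mm in the mould frame.
- board: Wooden chopping board, 230 (x) x 300 (y) x 22 mm, lying fast on the worktop with its long side roughly away from the robot. Origin: centre of its underside, top 22 mm above.
- mug: Small white espresso cup with a handle, 58 x 82 x 49 mm, origin at its underside; to be left alone.
- tub: Plastic food tub with a foil lid, 72 x 71 x 71 mm, origin at its underside; to be left alone.
- tin: Low round food tin, 86 mm across, 40 mm high, origin at its underside; to be left alone.
There are look-alikes about, which are no part of the job. What is shaped like the bar0 but purple or red is not meant.

How it is judged:
On the way, in this order (a step that is already met when the one before it is completed fails the run):
1. the mould is upside down over the board with both bars still stuck in it (angle between mould's own z axis and vertical above 2.3 rad and x of mould_center in the frame of board between -0.13 and 0.13 m and y of mould_center in the frame of board between -0.17 and 0.17 m and z of each of bar0, bar1 in the frame of mould below 0.0115 m), for 0.1 s.
2. both bars have left their seats with the mould upside down (angle between mould's own z axis and vertical above 2 rad and z of each of bar0, bar1 in the frame of mould above 0.02 m), for 0.1 s.
At the end, for the whole second after the job is handed in: Both bars lie flat (within 0.15 rad, either face up) and at rest on the board, their centres at least 10 mm inside its edges; the mould lies flat (within 0.15 rad, either way up) and at rest on the worktop, its middle at least 35 mm outside the edges of the board and at most 30 mm high (x of bar0 in the frame of board between -0.105 and 0.105 m and y of bar0 in the frame of board between -0.14 and 0.14 m and height (world z) of each of bar0, bar1 below 0.05 m and (angle between bar0's own z axis and vertical above 2.99 rad or angle between bar0's own z axis and vertical below 0.15 rad) and linear speed of each of bar0, bar1, mould below 0.02 m/s and x of bar1 in the frame of board between -0.105 and 0.105 m and y of bar1 in the frame of board between -0.14 and 0.14 m and (angle between bar1's own z axis and vertical above 2.99 rad or angle between bar1's own z axis and vertical below 0.15 rad) and (x of mould_center in the frame of board above 0.15 m or x of mould_center in the frame of board below -0.15 m or y of mould_center in the frame of board above 0.185 m or y of mould_center in the frame of board below -0.185 m) and height (world z) of mould_center below 0.03 m and (angle between mould's own z axis and vertical above 2.99 rad or angle between mould's own z axis and vertical below 0.15 rad)); the robot touches nothing.
It fails at once if a bar was out of the mould and more than 80 mm above the board ((z of bar0 in the frame of mould above 0.03 m and height (world z) of bar0 above 0.12 m) or (z of bar1 in the frame of mould above 0.03 m and height (world z) of bar1 above 0.12 m)).
It fails at once if the mug was pushed away or knocked over (distance of mug from where it was at the start of the episode above 0.03 m or angle between mug's own z axis and vertical above 0.5 rad).
It fails at once if the tub was pushed away or knocked over (distance of tub from where it was at the start of the episode above 0.03 m or angle between tub's own z axis and vertical above 0.5 rad).
It fails at once if the tin was pushed away or knocked over (distance of tin from where it was at the start of the episode above 0.03 m or angle between tin's own z axis and vertical above 0.5 rad).
It also fails if it takes over 72 s, if anything falls off the work surface, if the arm or the gripper's body presses on something with over 40 N, if the wrist force passes 120 N, or if a joint passes its speed limit or range.

## Working session

There is one attempt and no reset: what is moved stays moved. The work goes in short steps, Python scripts to look and compute and a tool call to move; the robot and the scene stay as the last step left them, time stands still between calls to the robot, and variables do not carry over. Pictures are saved under pics/ and viewed, at most 10 in all, crops included, and the job is handed in when it is done.

Besides the shell and the picture viewer there is one more tool, called after ">>>" in YAML: its name, and indented under it one key for each argument. send_rows: Moves the arm, as the interface text tells. Its arguments: {"type":"object","properties":{"steps":{"type":"array"},"newtons":{"type":"number"}},"required":["steps"]}

```bash
mkdir -p pics
cat > h.py <<'E'
import numpy as np, cv2
from rig import *
def save(n,f,crop=None,sc=1):
    d=get_image(n); im=d["color"][:,:,::-1]
    cv2.imwrite(f"pics/{f}_raw.png",im)
    if crop: im=im[crop[1]:crop[3],crop[0]:crop[2]]
    cv2.imwrite(f"pics/{f}.png",cv2.resize(im,None,fx=sc,fy=sc,interpolation=cv2.INTER_CUBIC)); return d
def ray(d,px,z,T=None):
    T=d["T"] if T is None else T
    v=T[:3,:3]@np.linalg.inv(d["mtx"])@np.array([px[0],px[1],1.]); o=T[:3,3]
    return o+v*(z-o[2])/v[2]
def proj(d,p):
    T=np.linalg.inv(d["T"]); c=T[:3,:3]@np.array(p)+T[:3,3]; u=d["mtx"]@c; return u[:2]/u[2]
E
python3 - <<'E'
from h import *
a=save("top","top");b=save("scene","scene")
for d in(a,b): print(d["T"].round(3).tolist(),d["mtx"].round(1).tolist())
s=get_state();print(s, pinch_z)
E
```

```text
[[-0.002, -0.989, 0.145, 0.443], [-1.0, -0.0, -0.015, -0.083], [0.015, -0.145, -0.989, 1.094], [0.0, 0.0, 0.0, 1.0]] [[526.6, 0.0, 317.7], [0.0, 526.6, 234.0], [0.0, 0.0, 1.0]]
[[-0.043, -0.602, 0.797, -0.163], [-0.999, 0.041, -0.023, -0.047], [-0.019, -0.797, -0.603, 0.623], [0.0, 0.0, 0.0, 1.0]] [[526.6, 0.0, 320.7], [0.0, 526.6, 246.7], [0.0, 0.0, 1.0]]
{'clock': 0.1, 'qpos': array([ 1.21897201e+00,  2.76553269e-01,  1.50600660e+00, -2.18468833e-05,
        1.36070504e+00, -1.20991466e-01]), 'qd': array([-7.91954419e-05, -2.67863461e-04, -3.39900394e-03, -3.02833378e-04,
       -2.75800812e-04,  1.52308265e-03]), 'effort': array([ 1.85599325e-03, -4.17700410e+01, -2.46405101e+01,  1.04692515e-05,
        5.75406259e-03,  4.26244853e-06]), 'position': array([0.1313979 , 0.55930146, 0.23051392]), 'ee_rot': array([-1.85446944e-04,  1.15158041e-01,  9.93346831e-01, -8.15373379e-04]), 'contact_force': array([0.14530696, 1.09614744, 0.63713861]), 'moment': array([-0.04152213, -0.02639081,  0.010396  ]), 'gripper_force': 0.0, 'width': 0.08589092811926981} 0.0187
```

View pics/top.png

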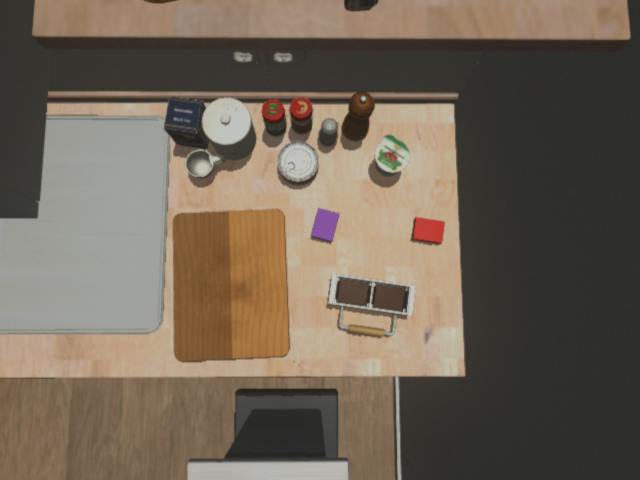

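View pics/scene.png

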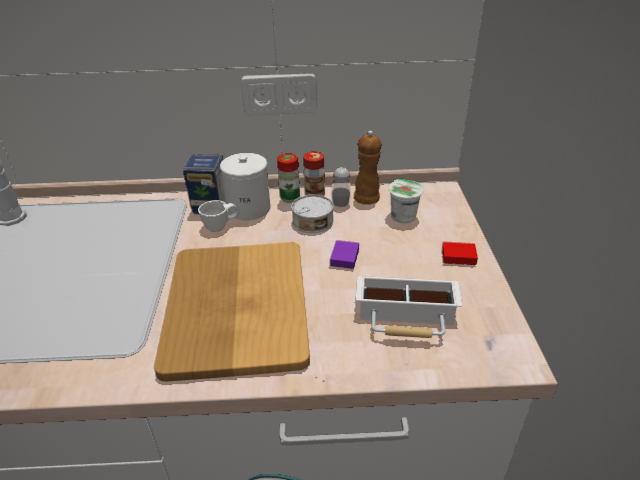

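The top view shows the mould at about (371,295), with its wooden grip at (366,330) on the robot's side. The board is at (231,285), the mug at (200,163), the tin at (298,162) and the tub at (391,155).

Look-alikes for the bars are the purple block (325,225) and the red block (428,231). The brown bars in the mould at (353,292) and (390,298) are the ones I want. The only other wooden or brown items are the pepper mill (360,110) and the board, and the grip is the short rod at (366,330).

Run:
```python
from h import *
d=get_image("top"); im=np.ascontiguousarray(d["color"][:,:,::-1]); hsv=cv2.cvtColor(im,cv2.COLOR_BGR2HSV)
def blob(m,box,k=0):
    M=np.zeros(m.shape,np.uint8); x0,y0,x1,y1=box; M[y0:y1,x0:x1]=m[y0:y1,x0:x1]*255
    if k: M=cv2.morphologyEx(M,cv2.MORPH_CLOSE,np.ones((9,9)));M=cv2.morphologyEx(M,cv2.MORPH_OPEN,np.ones((k,k)))
    c=max(cv2.findContours(M,cv2.RETR_EXTERNAL,cv2.CHAIN_APPROX_NONE)[0],key=cv2.contourArea); return c
def show(c,z,n):
    r=cv2.minAreaRect(c); bp=cv2.boxPoints(r); P=np.array([ray(d,p,z)[:2] for p in bp])
    e=[P[1]-P[0],P[2]-P[1]]; L=[np.linalg.norm(v) for v in e]; v=e[int(np.argmax(L))]
    ang=np.degrees(np.arctan2(v[1],v[0]))%180
    print(n,"px",np.round(r[0]),"ctr",P.mean(0).round(4),"L",np.round(L,4),"long dir",ang.round(1)); cv2.drawContours(im,[np.intp(bp)],0,(0,255,0),1)
S,V,H=hsv[...,1],hsv[...,2],hsv[...,0]
show(blob(((S<45)&(V>110))|(V<75),(322,265,425,322),11),.044,"mould rim")
show(blob((S>110)&(V<215)&(H>12)&(H<28)&(V>80),(340,318,395,342)),.022,"grip")
show(blob((V<75),(334,270,371,312)),.026,"bar left"); show(blob((V<75),(373,275,412,316)),.026,"bar right")
show(blob((S>120)&(H>5)&(H<25),(165,200,300,370),9),.022,"board")
for n,b,z in(("purple",(308,205,345,247),.01),("red",(408,213,450,248),.01)): show(blob((S>150),b),z,n)
for n,p in(("mug",(200,165)),("tin",(298,162)),("tub",(390,158))): print(n,ray(d,p,.03).round(3))
cv2.imwrite("pics/crop1.png",cv2.resize(im[195:370,160:450],None,fx=2.7,fy=2.7))
```

```text
mould rim px [408. 294.] ctr [ 0.4758 -0.2785] L [0.022  0.0356] long dir 178.4
grip px [366. 330.] ctr [ 0.4038 -0.1955] L [0.014  0.0693] long dir 81.2
bar left px [368. 294.] ctr [ 0.4755 -0.1997] L [0.0349 0.0067] long dir 172.7
bar right px [405. 301.] ctr [ 0.4631 -0.2735] L [0.0396 0.0084] long dir 169.7
board px [229. 285.] ctr [0.4986 0.0802] L [0.2353 0.2998] long dir 2.6Traceback (most recent call last):
  File "<stdin>", line 17, in <module>
  File "<stdin>", line 6, in blob
ValueError: max() iterable argument is empty
```

The grip was found at (0.404, -0.196). It measures 69 x 14 mm against 72 x 16 given, and runs along 81°. The board also fits its given size. The gripper needs to turn about 85.6° and move over the grip, so I'll do that and verify from near.

>>> send_rows:
  steps: [-0.2,0,0,0,8.56,-0.2,0,0,0,8.56,-0.2,0,0,0,8.56,-0.2,0,0,0,8.56,-0.2,0,0,0,8.56,-0.2,0,0,0,8.56,-0.2,0,0,0,8.56,-0.2,0,0,0,8.56,-0.2,0,0,0,8.56,-0.2,0,0,0,8.56]
  newtons: 60

```text
clock: 1.15
position: [0.1314, 0.5595, 0.2309]
ee_rot: [0.0, 0.761, 0.648, -0.0]
contact_force: [0.0, -0.2, 0.2]
width: 0.0343
gripper_force: 0.0
```

>>> send_rows:
  steps: [-0.2,-4.14,2.26,0,0,-0.2,-4.14,2.26,0,0,-0.2,-4.14,2.26,0,0,-0.2,-4.14,2.26,0,0,-0.2,-4.14,2.26,0,0,-0.2,-4.14,2.26,0,0,-0.2,-4.14,2.26,0,0,-0.2,-4.14,2.26,0,0]

```text
clock: 1.95
position: [0.2593, 0.203, 0.2313]
ee_rot: [0.0, 0.759, 0.651, 0.0]
contact_force: [1.8, -0.1, 0.2]
width: 0.034
gripper_force: 0.0
```

>>> send_rows:
  steps: [-0.2,-4.14,2.26,0,0,-0.2,-4.14,2.26,0,0,-0.2,-4.14,2.26,0,0,-0.2,-4.14,2.26,0,0,-0.2,-4.14,2.26,0,0,-0.2,-4.14,2.26,0,0,-0.2,-4.14,2.26,0,0,-0.2,-4.14,2.26,0,0,-0.2,0,0,0,0]

```text
clock: 2.85
position: [0.3895, -0.1559, 0.2311]
ee_rot: [0.002, 0.761, 0.649, -0.0]
contact_force: [0.8, 1.2, -0.2]
width: 0.0339
gripper_force: 0.0
```

>>> send_rows:
  steps: [-0.2,-3.7,2.0,0,0,-0.2,0,0,4,0,-0.2,0,0,4,0,-0.2,0,0,2,0,-0.2,0,0,0,0,-0.2,0,0,0,0]

```text
clock: 3.45
position: [0.4015, -0.1896, 0.1316]
ee_rot: [-0.0, 0.759, 0.651, 0.0]
contact_force: [0.1, -0.4, -0.7]
width: 0.0342
gripper_force: 0.0
```

Run:
```python
from h import *
from scipy.spatial.transform import Rotation as R
s=get_state(); d=save("wrist","w1")
T=np.eye(4);T[:3,:3]=R.from_quat(np.roll(s["ee_rot"],-1)).as_matrix();T[:3,3]=s["position"]
d["T"]=T@d["mount"]; print(d["mount"].round(3).tolist(), s["position"].round(4))
print("expected grip px",proj(d,[.4038,-.1955,.022]), "ends",[proj(d,[.4038+k*.153,-.1955+k*.988,.022]).round() for k in(-.036,.036)])
```

```text
[[0.001, -0.961, -0.278, 0.072], [1.0, 0.0, 0.001, -0.001], [-0.001, -0.278, 0.961, -0.142], [0.0, 0.0, 0.0, 1.0]] [ 0.4015 -0.1896  0.1316]
expected grip px [327.76135291 245.04088264] ends [array([328., 292.]), array([328., 194.])]
```

View pics/w1.png

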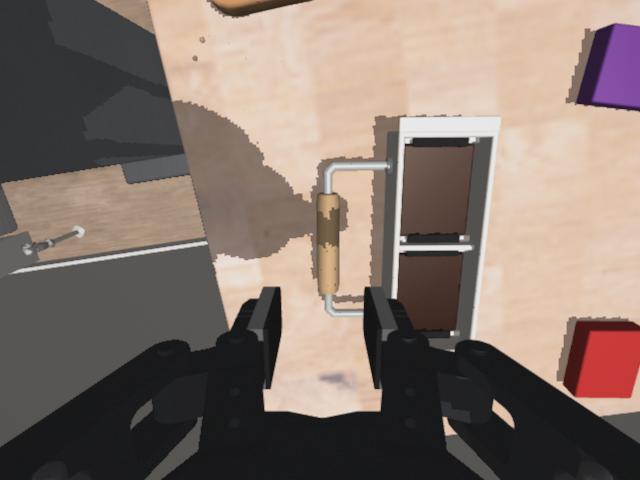

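The wrist view shows the grip at (328,244), from (328,193) to (328,293), exactly where predicted. The dark bars sit in the mould at (437,190) and (432,290). Next I descend, grip and lift.

>>> send_rows:
  steps: [-0.2,-0.55,0.3,3,0,-0.2,0,0,4,0,-0.2,0,0,3.3,0,-0.2,0,0,2,0,-0.2,0,0,0,0,-1,0,0,0,0,-1,0,0,0,0,-1,0,0,0,0,-1,0,0,0,0]

```text
clock: 4.4
position: [0.4047, -0.1966, 0.0096]
ee_rot: [0.002, 0.759, 0.651, 0.001]
contact_force: [0.2, -0.3, 2.8]
width: 0.0143
gripper_force: 58.8
```

>>> send_rows:
  steps: [-1,0,0.2,-1,0,-1,0,0.4,-1.5,0,-1,0,0.7,-1.5,0,-1,0,1,-1.5,0,-1,0,1.2,-1.5,0,-1,0,1.3,-1.5,0,-1,0,1.2,-1.5,0,-1,0,1.0,-1.5,0,-1,0,0.5,-2,0,-1,0,0,-2.5,0,-1,0,0,-2.5,0,-1,0,0,-1,0]

```text
clock: 5.6
position: [0.4781, -0.2075, 0.2056]
ee_rot: [0.001, 0.759, 0.651, 0.0]
contact_force: [0.8, -0.9, -3.9]
width: 0.0143
gripper_force: 58.7
```

>>> send_rows:
  steps: [-1,0,0,0,-3.9,-1,0,0,0,-3.9,-1,0,0,0,-3.9,-1,0,0,0,0]

```text
clock: 6.0
position: [0.4766, -0.2067, 0.2024]
ee_rot: [-0.001, 0.689, 0.725, -0.0]
contact_force: [0.2, 0.5, -4.2]
width: 0.0138
gripper_force: 58.7
```

>>> send_rows:
  steps: [-1,1,-0.22,0,0,-1,2,-0.45,0,0,-1,3,-0.67,0,0,-1,3.5,-0.78,0,0,-1,3.5,-0.78,0,0,-1,3.5,-0.78,0,0,-1,3.5,-0.78,0,0,-1,3.5,-0.78,0,0,-1,3,-0.67,0,0,-1,1.5,-0.36,0,0,-1,1,-0.23,0,0,-1,0,0,0,0]

```text
clock: 7.2
position: [0.3966, 0.0806, 0.2033]
ee_rot: [-0.0, 0.688, 0.725, 0.0]
contact_force: [0.4, -0.2, -3.7]
width: 0.0138
gripper_force: 58.7
```

>>> send_rows:
  steps: [-1,0,0,1,0,-1,0,0,2,0,-1,0,0,2,0,-1,0,0,1,0,-1,0,0,0,0,-1,0,0,0,0]

```text
clock: 7.8
position: [0.3985, 0.0787, 0.1434]
ee_rot: [-0.0, 0.689, 0.724, -0.0]
contact_force: [-0.3, -0.3, -3.8]
width: 0.0139
gripper_force: 58.8
```

Run:
```python
from h import *
s=get_state(); d=save("scene","s2",(120,100,520,400),2)
print(s["position"].round(4), s["contact_force"].round(2))
```

```text
[0.3985 0.0787 0.1434] [-0.26 -0.28 -3.85]
```

View pics/s2.png

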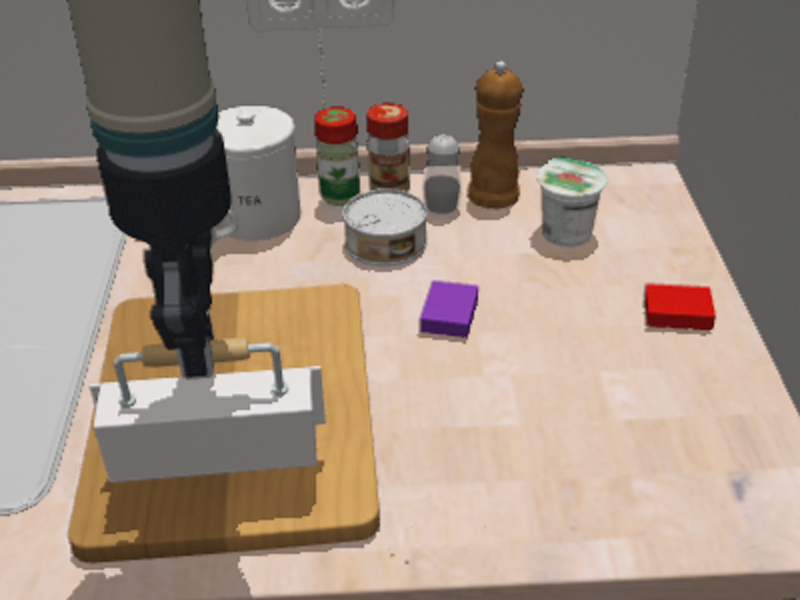

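The mould hangs by its grip over the board (crop about (210,410)), with its underside towards the robot. I'll lower it until the edge touches, then drag it forward while lowering.

>>> send_rows:
  steps: [-1,0,0,1.5,0,-1,0,0,1.0,0,-1,0,0,0.4,0,-1,0,0,0,0,-1,0,2,0,0,-1,0,2,0.1,0,-1,0,1.5,0.8,0]

```text
clock: 8.55
position: [0.4623, 0.0824, 0.1133]
ee_rot: [0.007, 0.689, 0.725, 0.007]
contact_force: [2.5, 1.3, 64.3]
width: 0.014
gripper_force: 66.5
```

Run:
```python
from h import *
s=get_state(); d=save("scene","s3",(120,100,420,400),1.6)
print(s["position"].round(4), s["contact_force"].round(2))
```

```text
[0.4623 0.0824 0.1133] [ 2.53  1.35 64.27]
```

View pics/s3.png

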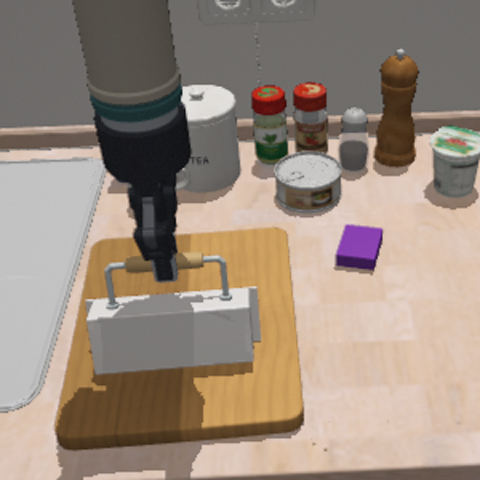

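The mould is standing on its lower edge at crop (170,330) and has not tipped: 64 N. I'll back off upward, then use a gentle swing (back, then forward) so the edge trails before it touches.

>>> send_rows:
  steps: [-1,0,0,-0.8,0,-1,0,0,-0.5,0,-1,0,0,0,0,-1,0,0,0,0,-1,0,0,0,0,-1,0,0,0,0]

```text
clock: 9.2
position: [0.452, 0.0818, 0.1176]
ee_rot: [-0.001, 0.689, 0.725, -0.001]
contact_force: [-1.3, 0.4, -4.2]
width: 0.0137
gripper_force: 58.9
```

>>> send_rows:
  steps: [-1,0,-1.5,0,0,-1,0,-1.5,0,0,-1,0,-1.5,0,0,-1,0,2,0,0,-1,0,2,0.4,0,-1,0,2,0.7,0,-1,0,0.5,0,0]

```text
clock: 9.9
position: [0.4756, 0.0829, 0.1086]
ee_rot: [0.002, 0.689, 0.725, 0.002]
contact_force: [0.9, -0.6, 3.9]
width: 0.014
gripper_force: 59.8
```

Run:
```python
from h import *
s=get_state(); d=save("scene","s4",(120,100,420,400),1.6)
print(s["position"].round(4), s["contact_force"].round(2))
```

```text
[0.4756 0.0829 0.1086] [ 0.87 -0.62  3.89]
```

View pics/s4.png

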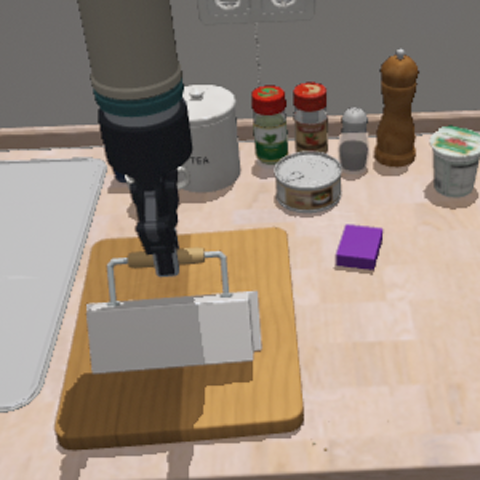

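Run:
```python
from h import *
d=get_image("scene")
for r in(369,):
  for z in(.022,.03,.037,.044): print(z,ray(d,(120+170/1.6,100+r/1.6),z).round(3))
print("pred upper edge of underside, tilt back 25:")
for t in(-30,-20,-12,0,10,20):
  a=np.radians(-t); gx,gz=.4756,.121
  # t<0: bottom swings back
  rot=lambda x,z:(gx+x*np.cos(a)+z*np.sin(a), gz-x*np.sin(a)+z*np.cos(a))
  o=[]
  for x,z in((-22,-102),(-22,-42),(22,-102)):
    X,Z=rot(x/1e3,z/1e3); p=proj(d,(X,.08,Z)); o+=[round(Z,3),((p-[120,100])*1.6).round().tolist()]
  print(t,o)
```

```text
0.022 [0.423 0.087 0.022]
0.03 [0.415 0.086 0.03 ]
0.037 [0.408 0.084 0.037]
0.044 [0.402 0.082 0.044]
pred upper edge of underside, tilt back 25:
-30 [np.float64(0.044), [173.0, 366.0], np.float64(0.096), [169.0, 304.0], np.float64(0.022), [180.0, 354.0]]
-20 [np.float64(0.033), [176.0, 363.0], np.float64(0.089), [171.0, 306.0], np.float64(0.018), [182.0, 344.0]]
-12 [np.float64(0.026), [178.0, 359.0], np.float64(0.084), [172.0, 306.0], np.float64(0.017), [183.0, 335.0]]
0 [np.float64(0.019), [181.0, 349.0], np.float64(0.079), [173.0, 304.0], np.float64(0.019), [185.0, 319.0]]
10 [np.float64(0.017), [183.0, 338.0], np.float64(0.076), [175.0, 302.0], np.float64(0.024), [185.0, 304.0]]
20 [np.float64(0.018), [184.0, 325.0], np.float64(0.074), [176.0, 298.0], np.float64(0.033), [186.0, 288.0]]
```

By geometry the mould is now leaning about 30° past vertical, with its edge trailing as wanted (bottom edge at crop row 369, predicted 366). I'll follow the arc down gently.

>>> send_rows:
  steps: [-1,0,0.84,0.3,0,-1,0,0.84,0.35,0,-1,0,0.76,0.5,0,-1,0,0.76,0.5,0,-1,0,0.66,0.62,0,-1,0,0.66,0.62,0,-1,0,0.55,0.72,0,-1,0,0.55,0.72,0,-1,0,0.41,0.81,0,-1,0,0.41,0.81,0,-1,0,0,0,0]

```text
clock: 11.1
position: [0.5357, 0.086, 0.0457]
ee_rot: [-0.002, 0.689, 0.725, -0.002]
contact_force: [1.8, 0.1, -1.6]
width: 0.014
gripper_force: 59.3
```

Run:
```python
from h import *
s=get_state(); d=save("scene","s5",(120,100,420,400),1.6)
print(s["position"].round(4), s["contact_force"].round(2))
```

```text
[0.5357 0.086  0.0457] [ 1.8   0.06 -1.62]
```

View pics/s5.png

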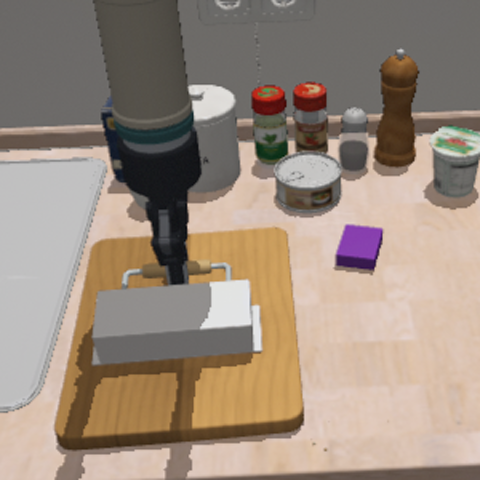

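The mould is nearly upside down on the board at crop (175,325). I'll finish lowering, release, rise and look from near.

>>> send_rows:
  steps: [-1,0,0.2,0.5,0,-1,0,0.15,0.5,0,-1,0,0.1,0.4,0,-1,0,0,0.1,0,-1,0,0,0,0,-0.2,0,0,0,0,-0.2,0,0,0,0,-0.2,0,0,0,0]

```text
clock: 11.95
position: [0.5429, 0.0864, 0.0334]
ee_rot: [0.001, 0.689, 0.725, 0.001]
contact_force: [-0.1, -0.7, 0.2]
width: 0.0337
gripper_force: 0.0
```

>>> send_rows:
  steps: [-0.2,0,0,-2,0,-0.2,0,0,-4,0,-0.2,0,0,-4,0,-0.2,0,0,-4,0,1,0,-3.5,0,0,1,0,-3.7,0,0,1,0,0,0,0,1,0,0,0,0]

```text
clock: 12.75
position: [0.47, 0.0828, 0.1735]
ee_rot: [0.001, 0.689, 0.725, 0.001]
contact_force: [0.5, -0.0, 0.3]
width: 0.0854
gripper_force: 0.0
```

```bash
cat >> h.py <<'E'
from scipy.spatial.transform import Rotation as R
def wrist(f):
    s=get_state(); d=save("wrist",f)
    T=np.eye(4);T[:3,:3]=R.from_quat(np.roll(s["ee_rot"],-1)).as_matrix();T[:3,3]=s["position"]
    d["T"]=T@d["mount"]; d["s"]=s; d["tool"]=T; return d
E
python3 - <<'E'
from h import *
d=wrist("w2"); s=d["s"]; print(s["position"].round(4), s["contact_force"].round(2))
im=d["color"][:,:,::-1]; hsv=cv2.cvtColor(im,cv2.COLOR_RGB2HSV) if 0 else cv2.cvtColor(np.ascontiguousarray(im),cv2.COLOR_BGR2HSV)
m=((hsv[...,1]<50)&(hsv[...,2]>70)).astype(np.uint8)*255
m=cv2.morphologyEx(m,cv2.MORPH_OPEN,np.ones((15,15)))
for c in cv2.findContours(m,cv2.RETR_EXTERNAL,cv2.CHAIN_APPROX_NONE)[0]:
    if cv2.contourArea(c)<3000: continue
    r=cv2.minAreaRect(c); P=np.array([ray(d,p,.066) for p in cv2.boxPoints(r)])
    print(np.round(r[0]),np.round(r[1]),P[:,:2].round(3).tolist(),P.mean(0).round(4),[np.linalg.norm(P[i+1]-P[i]).round(3) for i in(0,1)])
E
```

```text
[0.47   0.0828 0.1735] [ 0.46 -0.04  0.34]
[ 87. 340.] [ 72. 159.] [[0.23, -0.023], [0.336, 0.057], [0.362, 0.012], [0.254, -0.076]] [ 0.2956 -0.0074  0.066 ] [np.float64(0.132), np.float64(0.052)]
[320. 222.] [220.  93.] [[0.435, 0.164], [0.494, 0.167], [0.507, 0.012], [0.438, 0.008]] [0.4684 0.0879 0.066 ] [np.float64(0.059), np.float64(0.156)]
[438.  35.] [ 70. 402.] [[0.413, 0.226], [0.648, 0.238], [0.659, 0.2], [0.412, 0.188]] [0.5331 0.2128 0.066 ] [np.float64(0.236), np.float64(0.039)]
```

View pics/w2.png

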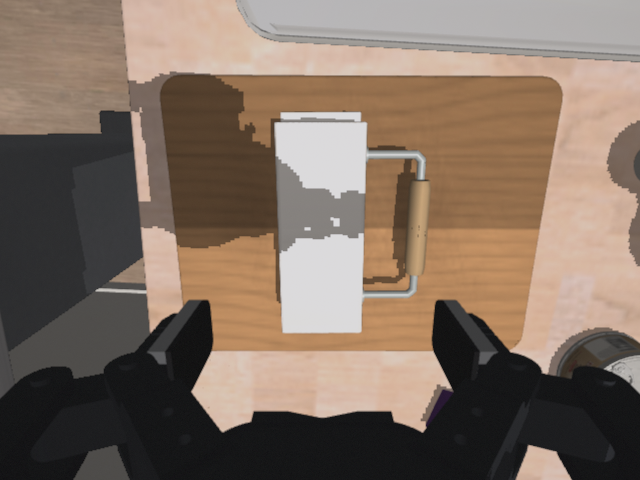

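The mould lies flat and upside down on the board (corners (276,123), (366,123), (361,332), (283,332)), with its grip on the far side. Its centre is at about (0.468, 0.087). I'll grasp it across its width.

>>> send_rows:
  steps: [1,0.4,-0.15,3,0,1,0,0,4,0,1,0,0,4,0,1,0,0,2.5,0,1,0,0,1.4,0,1,0,0,0,0,-1,0,0,0,0,-1,0,0,0,0,-1,0,0,0,0,-1,0,0,0,0]
  newtons: 80

```text
clock: 13.8
position: [0.4697, 0.0867, 0.0249]
ee_rot: [0.001, 0.689, 0.725, 0.001]
contact_force: [1.3, 1.6, 2.7]
width: 0.0594
gripper_force: 87.1
```

>>> send_rows:
  steps: [-1,0,0,-1,0,-1,0,0,-2,0,-1,0,0,-1,0,-1,0,0,0,0,-1,0,0,0,0]

```text
clock: 14.3
position: [0.4678, 0.0866, 0.0638]
ee_rot: [-0.0, 0.689, 0.725, -0.0]
contact_force: [0.1, 0.3, -4.2]
width: 0.0594
gripper_force: 87.2
```

Weight is unchanged at 4.2 N, so both bars are still in. First rap.

>>> send_rows:
  steps: [-1,0,0,1.8,0,-1,0,0,2.5,0,-1,0,0,-1.3,0,-1,0,0,-1.5,0,-1,0,0,-1.5,0,-1,0,0,0,0,-1,0,0,0,0]

```text
clock: 15.0
position: [0.4678, 0.0866, 0.0632]
ee_rot: [-0.0, 0.689, 0.725, -0.0]
contact_force: [0.8, 0.5, -2.6]
width: 0.0594
gripper_force: 90.9
```

>>> send_rows:
  steps: [-1,0,0,0,0,-1,0,0,0,0]

```text
clock: 15.2
position: [0.4674, 0.0866, 0.0629]
ee_rot: [-0.001, 0.689, 0.725, -0.001]
contact_force: [-0.6, 0.6, -3.6]
width: 0.0593
gripper_force: 90.9
```

Run:
```python
from h import *
fs=[]
for i in range(8): get_image("scene"); fs.append(get_state()["contact_force"][2])
print(np.round(fs,2),np.mean(fs))
```

```text
[-3.46 -2.37 -2.25 -2.3  -2.13 -3.14 -2.44 -2.3 ] -2.5483020642611285
```

Run:
```python
from h import *
d=get_image("scene"); c=d["color"]
ctr=np.array([.4674,.0866]); 
for y in(-.1,-.055,-.037,-.02,0,.02,.037,.055):
    o=[]
    for dx,z in((-.023,.024),(-.023,.03),(-.023,.036),(-.023,.041)):
        u,v=proj(d,(ctr[0]+dx,ctr[1]+y,z)).round().astype(int); o.append(c[v,u].tolist())
    print(y,(u,v),o)
```

```text
-0.1 (np.int64(290), np.int64(310)) [[208, 162, 98], [208, 161, 95], [208, 163, 99], [207, 162, 97]]
-0.055 (np.int64(261), np.int64(311)) [[25, 11, 4], [24, 9, 6], [25, 11, 7], [34, 20, 15]]
-0.037 (np.int64(250), np.int64(311)) [[25, 13, 8], [23, 9, 2], [26, 17, 11], [32, 17, 13]]
-0.02 (np.int64(239), np.int64(312)) [[24, 11, 7], [23, 13, 9], [29, 16, 12], [32, 18, 13]]
0 (np.int64(227), np.int64(312)) [[52, 34, 20], [23, 14, 11], [22, 11, 8], [24, 13, 7]]
0.02 (np.int64(214), np.int64(313)) [[24, 16, 7], [26, 16, 13], [37, 22, 17], [31, 17, 13]]
0.037 (np.int64(203), np.int64(313)) [[25, 12, 6], [25, 13, 8], [38, 24, 18], [32, 16, 9]]
0.055 (np.int64(192), np.int64(314)) [[24, 12, 6], [24, 14, 9], [29, 16, 11], [32, 15, 9]]
```

Dark bar faces now stand on the board at both bar positions (scene pixels around (250,311) and (203,313)), and the weight fell by 1.5 N, so both bars are out. I'll lift the mould away and check.

>>> send_rows:
  steps: [-1,0,0,-1,0,-1,0,0,-2,0,-1,0,0,-3,0,-1,0,0,-3,0,-1,0,0,-2,0,-1,-1,-0.2,0,0,-1,-2.4,-0.5,0,0,-1,-3,-0.7,0,0,-1,-4,-0.9,0,0,-1,-4,-0.9,0,0,-1,-4,-0.9,0,0,-1,-4,-0.9,0,0]

```text
clock: 16.85
position: [0.4278, -0.1412, 0.1728]
ee_rot: [-0.001, 0.689, 0.725, -0.0]
contact_force: [0.8, 0.1, -2.5]
width: 0.0592
gripper_force: 90.9
```

>>> send_rows:
  steps: [-1,-3,-0.6,0,0,-1,-2,-0.4,0,0,-1,-1,-0.1,0,0,-1,0,0,0,0,-1,0,0,0,0,-1,0,0,0,0]

```text
clock: 17.45
position: [0.4213, -0.1988, 0.1735]
ee_rot: [-0.001, 0.689, 0.725, 0.0]
contact_force: [-0.9, 0.6, -2.5]
width: 0.0592
gripper_force: 90.9
```

Run:
```python
from h import *
s=get_state();print(s["position"].round(4),s["contact_force"].round(2))
d=save("top","t2",(160,100,480,380),2)
im=np.ascontiguousarray(d["color"][:,:,::-1]);V=cv2.cvtColor(im,cv2.COLOR_BGR2HSV)[...,2]
m=np.zeros_like(V);m[205:365,170:292]=(V[205:365,170:292]<50)*255
for c in cv2.findContours(m,cv2.RETR_EXTERNAL,cv2.CHAIN_APPROX_NONE)[0]:
    if cv2.contourArea(c)>100:
        r=cv2.minAreaRect(c);P=np.array([ray(d,p,.042)[:2] for p in cv2.boxPoints(r)]);print(np.round(r[0]),P.mean(0).round(3),[np.linalg.norm(P[i+1]-P[i]).round(3) for i in(0,1)])
for n,p in(("purple",(325,225)),("red",(428,231))):print(n,ray(d,p,.02).round(3))
```

```text
[ 0.4213 -0.1988  0.1735] [-0.9   0.59 -2.46]
purple [ 0.619 -0.114  0.02 ]
red [ 0.606 -0.327  0.02 ]
```

View pics/t2.png

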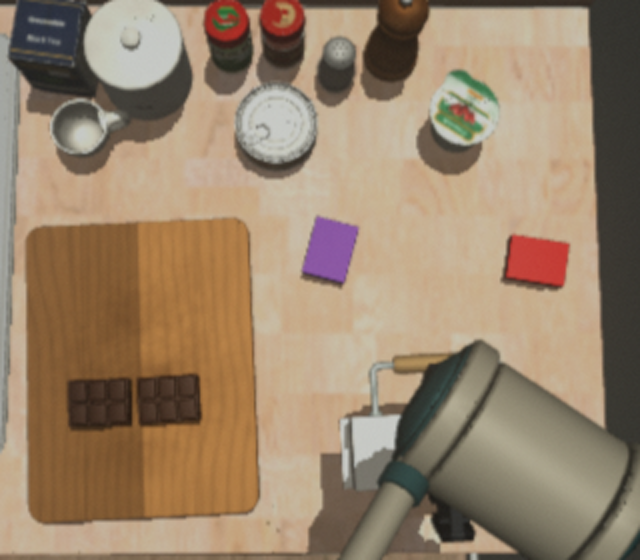

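Both bars lie flat on the board, pattern up, at crop (100,402) and (168,399), well inside its edges. The mould is over the bare worktop, so I'll lower it.

>>> send_rows:
  steps: [-1,0,0,3,0,-1,0,0,4,0,-1,0,0,4,0,-1,0,0,3,0,-1,0,0,1.5,0,-1,0,0,0.6,0,-1,0,0,0.4,0,-1,0,0,0.3,0,-1,0,0,0,0]

```text
clock: 18.4
position: [0.4221, -0.2002, 0.0063]
ee_rot: [0.001, 0.689, 0.725, 0.0]
contact_force: [0.0, 0.3, -2.1]
width: 0.0591
gripper_force: 90.7
```

>>> send_rows:
  steps: [-1,0,0,0.2,0,-1,0,0,0.2,0,-1,0,0,0,0]

```text
clock: 18.7
position: [0.4216, -0.2001, 0.0019]
ee_rot: [0.0, 0.689, 0.725, 0.0]
contact_force: [0.6, 0.3, -2.3]
width: 0.0591
gripper_force: 90.7
```

>>> send_rows:
  steps: [-1,0,0,0.15,0,-1,0,0,0.15,0,-1,0,0,0,0]

```text
clock: 19.0
position: [0.4216, -0.2002, -0.0012]
ee_rot: [0.0, 0.689, 0.725, 0.0]
contact_force: [-0.5, -0.4, -0.1]
width: 0.0592
gripper_force: 90.7
```

>>> send_rows:
  steps: [-1,0,0,0.1,0,-1,0,0,0,0,1,0,0,0,0,1,0,0,0,0,1,0,0,0,0,1,0,0,0,0]

```text
clock: 19.6
position: [0.4216, -0.2001, -0.0023]
ee_rot: [-0.0, 0.689, 0.725, 0.0]
contact_force: [-0.2, 0.1, -0.6]
width: 0.0854
gripper_force: 0.0
```

>>> send_rows:
  steps: [1,0,0,-1,0,1,0,0,-2,0,1,0,0,-4,0,1,0,0,-4,0,1,0,0,-4,0,1,0,0,-3,0,1,0,0,0,0,1,0,0,0,0]

```text
clock: 20.4
position: [0.4216, -0.2001, 0.1786]
ee_rot: [0.001, 0.689, 0.725, 0.0]
contact_force: [-0.5, -0.7, -0.8]
width: 0.0854
gripper_force: 0.0
```

Run:
```python
from h import *
d=wrist("w3"); s=d["s"]; print(s["position"].round(4), s["contact_force"].round(2))
im=np.ascontiguousarray(d["color"][:,:,::-1]); hsv=cv2.cvtColor(im,cv2.COLOR_BGR2HSV)
m=((hsv[...,1]<40)&(hsv[...,2]>90)).astype(np.uint8)*255
m=cv2.morphologyEx(m,cv2.MORPH_OPEN,np.ones((15,15)))
for c in cv2.findContours(m,cv2.RETR_EXTERNAL,cv2.CHAIN_APPROX_NONE)[0]:
    if cv2.contourArea(c)<3000: continue
    r=cv2.minAreaRect(c); P=np.array([ray(d,p,.044) for p in cv2.boxPoints(r)])
    print(np.round(r[0]),P.mean(0).round(4),[np.linalg.norm(P[i+1]-P[i]).round(3) for i in(0,1)])
```

```text
[ 0.4216 -0.2001  0.1786] [-0.53 -0.66 -0.84]
[322. 218.] [ 0.4207 -0.1983  0.044 ] [np.float64(0.058), np.float64(0.157)]
```

The mould lies where it was put: centre (0.421, -0.198), outline 58 x 157 mm at 44 mm height, which fits lying flat. The gripper is clear, so I'm handing in.

```bash
python3 -c "from rig import *; print(sign_off())"
```

```text
the job is handed in; nothing more can be done
None
```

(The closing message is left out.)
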